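# Ready the vase and hold the damp box lid below its balance point

## Robot

A 6-joint arm with a two-finger parallel gripper is mounted at the origin on the work surface. World frame = base frame: x ahead of the robot, y to its left, z up, the work surface at z = 0. Lengths are in m, angles in rad, forces in N, time in s.
With the tool pointing down it reaches from about 0.275 to 0.825 m from the base axis. Payload 4.9 kg.
Tool frame: the origin (TCP) lies midway between the tips of the shut fingers; the grasp point (between the pads) lies 19 mm behind it (grip_point_offset is the distance from the TCP to the grasp point, in m); z points along the fingers, y is the line along which they close (so a half turn about z gives the same grasp; the last joint's range is limited). The gripper opens to 85 mm and grips with 20 to 120 N. Pads are 22 mm wide; open, the fingers measure 114 mm over their backs; the gripper's body (76 mm by 85 mm) begins 54 mm behind the grasp point. The pads swing forward as they close: fully open they stand 13 mm farther back than shut.
Start: joints at [-1.436, 0.326, -0.193, 1.052, 0, 1.437], TCP at [0.146, -0.53, 0.231] pointing down, gripper open.
Joint ranges: [-2.65, 2.65], [-0.97, 1.79], [-1.3, 1.35], [-1.93, 2.1], [-1.47, 1.37], [-3.14, 3.14]. Speed limits (rad/s): [2.57, 2.57, 3.14, 3.14, 3.14, 3.14].

## Interface

Orientations are given as a rotation vector (axis times angle).
In Python, from cell import * gives the robot as it stands. Calls block until the motion is done:
- movep(position, orientation): joint-space move of the TCP to a pose.
- move_l(position, velocity=0.15, rot=None, until_force=None): straight line of the TCP; rot=None keeps the orientation; velocity is the mean speed in m/s. With until_force (N) it stops when the force on the tool has changed by that much, and returns True; else False.
- set_joints(angles): joint-space move.
- let_go() and grab(newtons=None): open the fingers fully, or close them until they stop; newtons is the grip in N (None keeps the last).
- sleep(seconds).
- ik(position, orientation): joint angles nearest the present ones, or None.
- get_state(): the state.
- grab_frame(name): name is "side" or "top" or "wrist"; returns a dict with "img" (420x560x3 uint8, red, green, blue), "fx", "fy", "cx", "cy" (pixels), "k1" (the pictures are not rectified: a ray, as slopes to the right and down, at radius r is drawn at 1 + k1 r^2 times it, then the intrinsics apply), "cam_to_world" (4x4, takes a point from camera to world coordinates); the wrist camera has in their place "T_tool_cam" (4x4, takes a point from camera to tool coordinates, whose origin is the TCP and whose axes are the flange's). Camera axes: x right, y down, z forward; pixel columns grow to the right and rows downward; lengths in m; the calibration is good to about 2 mm. A picture is of the moment at which its call begins: read the wrist's pose just before it. There is no depth.
A pose or a line that the arm cannot do raises MotionError and nothing moves.
- sign_off(): hands the job in; it is judged then, once.
Trained networks look in the newest picture that a camera, given by its name, has taken for a name from the list of things; names that differ only in an ending like _2 or _b are one class to them, and where a whole thing is asked for, a point or a joint stands for the part that bears it (a point fixed in the world has none). Each returns a list of dicts, best first, with "score" (0 to 1); they miss things now and then, are a little off and sometimes report something else, mostly with a low value. They report only what shows in the picture. A call takes as long as a camera call. They do not tell look-alikes from the thing itself.
- spot_in(camera, name): "centre" ([column, row] in pixels, amid what is visible of it).
- silhouettes(camera, name): "mask" (420x560 bool, what is visible of it) and "centre" ([column, row] in pixels, amid what is visible of it).
- tip_of(camera, name): "centre" ([column, row] in pixels: a listed point, or the origin of a listed thing).
The state is a dict: "clock": time; "q": joint angles; "joint_velocities": joint speeds; "tau": joint torques, N m; "position": TCP position; "eef_rot": TCP orientation; "contact_force": force on the tool from outside, world axes, zero at the start; "wrist_torque": the same for the moment, N m; "finger_gap": opening from 0.0 (shut) to 1.0 (fully open); "grasp_force": force on a finger pad.
Only numpy, scipy, OpenCV 4.12 (cv2) and the standard library are available. Lean on these libraries where they do the work, as an engineer would, in place of code of your own. Each camera call takes 0.05 s, during which the arm holds its last target. There are 200 camera calls.

## Task

Stand the small grey vase upright in the middle of the raised iron stand and let go of it, so that it waits there to go into the damp box. Then take the bar of the damp box's sprung lid, raise the lid a little past its balance point (46 degrees open) without letting it go near its fully open stop, ease it back and finish still holding it just below that point, within ten degrees, so that it would close by itself once let go. Leave the jar, the can and the bottle alone.

Things in the scene. Friction and masses are not known exactly. Their poses are not given: they have to be found in the camera images.
- vase: The small vase, plain grey clay, standing loose on the bench: solid, a straight round body 50 mm across from the foot to 85 mm up, a neck 36 mm across, a flared lip 46 mm across at the top, 112 mm high, about 0.2 kg. Origin: centre of its foot; z up along its axis.
- stand: Round dark cast-iron pedestal stand, fixed to the bench, does not turn: foot 104 mm across, thin stem 22 mm, flat round head 70 mm across whose upper face is 90 mm above the bench. Origin: centre of its underside; z up.
- stand_top (a point): Centre of the upper face of the stand's head, 90 mm above the bench.
- box: The damp box: open plywood box fixed to the bench, 190 mm (its x) by 240 mm (its y) and 120 mm high, closed by the lid on top. Origin: centre of its underside; its -x side faces the robot (turned up to 0.25 rad), z up.
- lid (a joint): Opening angle of the damp box lid, rad: 0 closed, grows as the bar rises, stop at 1.40. The lid (0.9 kg) is sprung: balance point at 0.80 rad (46 degrees). Below it the lid falls shut by itself, above it swings open by itself to the stop; next to no hinge friction, so it stays nowhere unheld. Force needed at the bar: 1.5 N up when closed, under 3 N either way elsewhere.
- lid_bar (a point): Middle of the lid's steel bar handle: round, 12 mm thick, 100 mm long along the box's y, 40 mm in front of the lid's front edge (34 mm free gap) on two arms at its ends. Lid closed: 126 mm above the bench, 135 mm to -x (robot's side) of the box's origin. Turns with the lid: 230 mm from the hinge, 6 mm above the lid's underside plane. The round bar can turn in a pinch.
- lid_hinge (a point): Middle of the lid's hinge axis (along the box's y) on the box's far top rim: 120 mm above the bench, 95 mm to +x of the box's origin in the box's frame. The lid is a wood slab 190 x 240 x 12 mm with two dark strips across it.
- jar: Bystander: amber glass jar with steel cap, 66 mm across, 85 mm high, loose. Origin: centre of its underside.
- can: Bystander: open steel can, 80 mm across, 100 mm high, loose. Origin: centre of its underside.
- bottle: Bystander: white plastic bottle, 60 mm across, 115 mm high, loose. Origin: centre of its underside.
Not all that is in view belongs to the job. What is shaped like the vase but green or yellow is not meant. What is shaped like the stand but red is not meant.

How it is judged:
On the way, in this order (a step that is already met when the one before it is completed fails the run):
1. the vase stands upright and released in the middle of the stand's head (horizontal distance between vase and stand_top below 0.018 m and z of vase in the frame of stand_top between -0.006 and 0.006 m and angle between vase's own z axis and vertical below 0.1 rad and contact force between each of the arm, the fingers and vase below 0.05 N and linear speed of vase below 0.02 m/s), for 0.3 s.
2. the lid is raised past its balance point by the fingers (value of joint lid above 0.84 rad and contact force between the fingers and lid above 0.1 N), for 0.1 s.
At the end, for the whole second after the job is handed in: The lid is held still by the fingers between 0.58 and 0.79 rad open (balance point 0.80), nothing else propping it; the vase stands upright and untouched on the stand, its axis within 18 mm of the head's centre; jar, can and bottle are within 30 mm of where they stood, and upright (all of step 1 and value of joint lid between 0.58 and 0.79 rad and velocity of joint lid between -0.05 and 0.05 rad/s and contact force between the fingers and lid above 0.1 N and contact force between lid and jar below 0.05 N and contact force between lid and can below 0.05 N and contact force between lid and bottle below 0.05 N and contact force between lid and vase below 0.05 N and distance of each of jar, can, bottle from where it was at the start of the episode below 0.03 m and angle between each of jar, can, bottle's own z axis and vertical below 0.15 rad); the arm keeps its last pose, push and grip.
It fails at once if the lid goes near its fully open stop (beyond 1.25 rad) (value of joint lid above 1.25 rad).
It fails at once if the vase is tipped over (angle between vase's own z axis and vertical above 0.7 rad).
It fails at once if the jar is pushed or knocked over (distance of jar from where it was at the start of the episode above 0.03 m or angle between jar's own z axis and vertical above 0.5 rad).
It fails at once if the can is pushed or knocked over (distance of can from where it was at the start of the episode above 0.03 m or angle between can's own z axis and vertical above 0.5 rad).
It fails at once if the bottle is pushed or knocked over (distance of bottle from where it was at the start of the episode above 0.03 m or angle between bottle's own z axis and vertical above 0.5 rad).
It also fails if it takes over 61 s, if anything falls off the work surface, if the arm or the gripper's body presses on something with over 40 N, if the wrist force passes 120 N, or if a joint passes its speed limit or range.

## Working session

There is one attempt and no reset: what is moved stays moved. The work goes in short steps, each a Python script; the robot and the scene stay as the last script left them, time stands still between calls to the robot, and variables do not carry over. Pictures are saved under pics/ and viewed, at most 10 in all, crops included, and the job is handed in when it is done.

```bash
mkdir -p pics && cat > h.py <<'E'
from cell import *
import numpy as np, cv2
from scipy.spatial.transform import Rotation as R
def ray(f,px,T=None):
    T=np.array(f["cam_to_world"]) if T is None else T
    K=np.array([[f["fx"],0,f["cx"]],[0,f["fy"],f["cy"]],[0,0,1.]])
    p=cv2.undistortPoints(np.array([[px]],float),K,np.array([f["k1"],0,0,0.]))[0,0]
    d=T[:3,:3]@np.array([p[0],p[1],1]); return T[:3,3],d/np.linalg.norm(d)
def atz(f,px,z,T=None):
    o,d=ray(f,px,T); return o+d*(z-o[2])/d[2]
def tri(rs):
    A=sum(np.eye(3)-np.outer(d,d) for o,d in rs); b=sum((np.eye(3)-np.outer(d,d))@o for o,d in rs)
    return np.linalg.solve(A,b)
def wristT(f,s):
    T=np.eye(4);T[:3,:3]=R.from_rotvec(s["eef_rot"]).as_matrix();T[:3,3]=s["position"]
    return T@np.array(f["T_tool_cam"])
def save(f,n): cv2.imwrite("pics/"+n,cv2.cvtColor(f["img"],cv2.COLOR_RGB2BGR))
E
python3 - <<'E'
from h import *
F={}
for c in("side","top"):
    f=F[c]=grab_frame(c); save(f,c+"0.png"); print(c,np.round(f["cam_to_world"],3).tolist())
    for n in("vase","stand","stand_top","box","lid_bar","lid_hinge","jar","can","bottle"):
        for r in tip_of(c,n)[:4]: 
            z={"stand_top":.09,"lid_bar":.126,"lid_hinge":.12}.get(n,0)
            px=r["centre"];print(c,n,round(r["score"],2),np.round(px),np.round(atz(f,px,z),3), f["img"][int(min(419,max(0,px[1]))),int(min(559,max(0,px[0])))])
s=get_state();print(s["clock"],s["eef_rot"])
E
```

```text
side [[-0.998, -0.051, 0.033, 0.554], [-0.06, 0.74, -0.67, 0.712], [0.009, -0.671, -0.742, 0.884], [0.0, 0.0, 0.0, 1.0]]
side vase 0.96 [312. 204.] [ 0.487 -0.126  0.   ] [89 82 74]
side vase 0.68 [348. 207.] [ 0.376 -0.122  0.   ] [57 86 50]
side vase 0.58 [300. 184.] [ 0.525 -0.21   0.   ] [137 116  49]
side stand 0.88 [207. 178.] [ 0.829 -0.218  0.   ] [120  47  37]
side stand 0.61 [257. 176.] [ 0.669 -0.242  0.   ] [70 62 58]
side stand_top 0.89 [254. 154.] [ 0.676 -0.244  0.09 ] [107 100 105]
side stand_top 0.76 [205. 159.] [ 0.824 -0.209  0.09 ] [215  59  54]
side box 0.84 [268. 272.] [0.605 0.129 0.   ] [217 174 126]
side lid_bar 0.72 [324. 238.] [0.467 0.107 0.126] [169 145 132]
side lid_hinge 0.8 [226. 246.] [0.704 0.143 0.12 ] [172 126  87]
side jar 0.88 [330. 165.] [ 0.426 -0.311  0.   ] [94 64 39]
side can 0.83 [338. 408.] [0.434 0.457 0.   ] [98 92 93]
side bottle 0.71 [270. 135.] [ 0.639 -0.461  0.   ] [132 124 119]
top [[-0.016, -0.993, 0.118, 0.41], [-1.0, 0.014, -0.012, 0.027], [0.011, -0.118, -0.993, 1.793], [0.0, 0.0, 0.0, 1.0]]
top vase 0.62 [406. 204.] [ 0.646 -0
[... 258 characters left out ...]
 ] [85 81 82]
top stand_top 0.84 [346. 153.] [ 0.814 -0.231  0.09 ] [202  30  21]
top stand_top 0.72 [348. 195.] [ 0.668 -0.234  0.09 ] [83 78 81]
top stand_top 0.52 [148. 264.] [0.441 0.448 0.09 ] [165 161 161]
top box 0.81 [244. 218.] [0.603 0.13  0.   ] [220 168 104]
top lid_bar 0.79 [251. 253.] [0.472 0.099 0.126] [156 143 137]
top lid_hinge 0.61 [236. 184.] [0.705 0.146 0.12 ] [146 100  57]
top lid_hinge 0.55 [239. 217.] [0.594 0.138 0.12 ] [210 161 100]
top jar 0.87 [364. 262.] [ 0.44  -0.298  0.   ] [163 160 161]
top can 0.87 [147. 267.] [0.434 0.472 0.   ] [161 157 158]
top bottle 0.71 [405. 205.] [ 0.642 -0.451  0.   ] [83 77 67]
1.0 [-3.11321898e+00 -4.21000247e-01  2.76969909e-05]
```

View pics/side0.png

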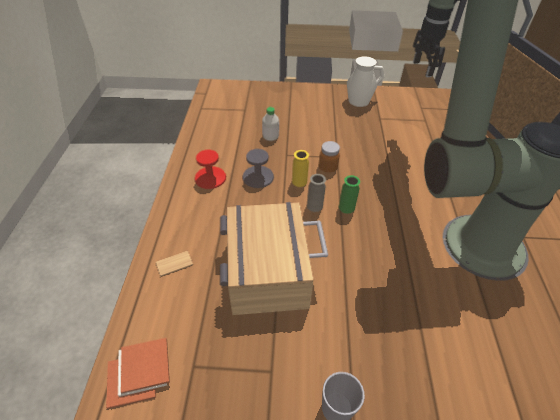

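View pics/top0.png

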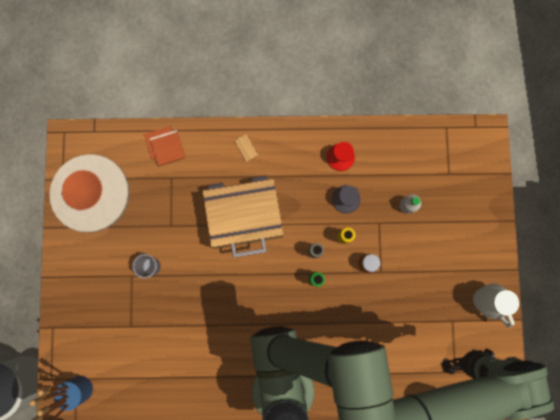

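```bash
cat >> h.py <<'E'
def down(psi): # tool z down, tool y along (cos psi, sin psi)
    y=np.array([np.cos(psi),np.sin(psi),0]);z=np.array([0,0,-1.]);x=np.cross(y,z)
    return R.from_matrix(np.column_stack([x,y,z])).as_rotvec()
def look(n,names):
    s=get_state();f=grab_frame("wrist");save(f,n);T=wristT(f,s)
    for nm,z in names:
        for r in tip_of("wrist",nm)[:3]: print(nm,round(r["score"],2),np.round(r["centre"]),np.round(atz(f,r["centre"],z,T),4))
    for nm,z in names:
        for r in silhouettes("wrist",nm)[:2]: print("sil",nm,round(r["score"],2),np.round(r["centre"]),np.round(f["img"][r["mask"]].mean(0)))
    return f,T
E
python3 - <<'E'
from h import *
y=R.from_rotvec(get_state()["eef_rot"]).as_matrix()[:,1];print(y)
for psi in(.8,.8-np.pi): print(psi,ik([.487,-.126,.3],down(psi)),ik([.669,-.234,.3],down(psi)))
psi=min((.8,.8-np.pi),key=lambda p:-np.dot(y[:2],[np.cos(p),np.sin(p)]))
print(psi)
movep([.61,-.2,.34],down(psi))
f,T=look("w1.png",[("vase",0),("stand_top",.09),("stand",0)])
print(get_state()["clock"])
E
```

```text
[ 2.65602663e-01 -9.64082582e-01 -3.87591510e-05]
0.8 [-0.40001397  0.20057293 -0.18454305  1.18568035  0.          0.37078236] [-0.4405084   0.62481139  0.45600222  1.40198716  0.          0.33028793]
-2.3415926535897933 [-4.00013972e-01  2.00572928e-01 -1.84543047e-01  1.18568035e+00
 -4.44089210e-16 -2.77081030e+00] [-4.40508401e-01  6.24811389e-01  4.56002218e-01  1.40198716e+00
 -4.44089210e-16 -2.81130473e+00]
-2.3415926535897933
vase 0.97 [327. 282.] [ 0.3891 -0.1105  0.    ]
vase 0.95 [297. 246.] [ 0.4829 -0.1221  0.    ]
vase 0.64 [322. 185.] [ 0.5348 -0.2291  0.    ]
stand_top 0.83 [267. 121.] [ 0.6709 -0.2393  0.09  ]
stand_top 0.82 [170.  34.] [ 0.8244 -0.2274  0.09  ]
stand 0.81 [270. 121.] [ 0.6693 -0.2391  0.    ]
stand 0.78 [192.  49.] [ 0.8236 -0.2288  0.    ]
sil vase 0.94 [299. 266.] [94. 86. 75.]
sil vase 0.91 [330. 199.] [138. 118.  31.]
sil stand_top 0.97 [183.  41.] [183.  37.  32.]
sil stand_top 0.69 [268. 118.] [99. 95. 99.]
sil stand 0.9 [182.  42.] [182.  38.  32.]
sil stand 0.63 [268. 117.] [ 98.  95. 100.]
4.875
```

View pics/w1.png

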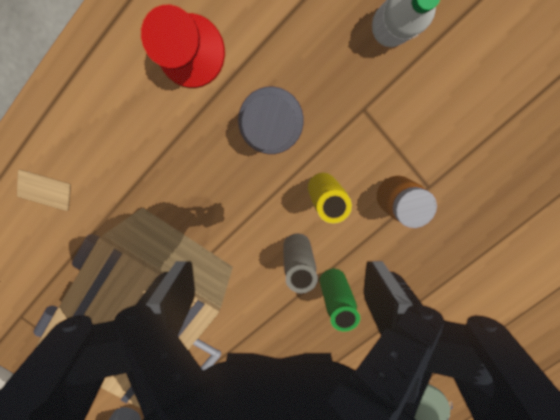

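```bash
python3 - <<'E'
from h import *
s=get_state();f=grab_frame("wrist");T=wristT(f,s)
lip=atz(f,(301,280),.112,T);st=atz(f,(271,120),.09,T);print(lip,st)
v=(lip[:2]+[.484,-.1235])/2 if np.linalg.norm(lip[:2]-[.484,-.1235])<.012 else None
print(v)
if v is not None:
    o=down(.8-np.pi)
    movep([*v,.24],o)
    print(move_l([*v,.052],.12,until_force=6),get_state()["position"])
    grab(30)
    s=get_state();print(s["finger_gap"],s["grasp_force"],s["contact_force"],s["clock"])
E
```

```text
[ 0.48238778 -0.12004071  0.112     ] [ 0.66880107 -0.24330717  0.09      ]
[ 0.48319389 -0.12177035]
False [ 0.48371561 -0.12196912  0.05258245]
0.5716786293100484 30.90594688168494 [-1.2791018  -0.49355037  6.57903707] 7.825
```

```bash
python3 - <<'E'
from h import *
o=down(.8-np.pi); p=get_state()["position"]
move_l([p[0],p[1],.25],.15)
movep([.6695,-.2395,.25],o)
f=grab_frame("side");save(f,"s2.png")
print(get_state()["contact_force"])
move_l([.6695,-.2395,.165],.12)
hit=move_l([.6695,-.2395,.1415],.03,until_force=4)
s=get_state();print(hit,s["position"],s["contact_force"],s["finger_gap"],s["clock"])
f=grab_frame("side");cv2.imwrite("pics/s3.png",cv2.resize(cv2.cvtColor(f["img"],cv2.COLOR_RGB2BGR)[80:240,160:360],None,fx=3.5,fy=3.5))
E
```

```text
[ 0.1504274  -0.29358088 -2.80697166]
True [ 0.66899016 -0.23924096  0.14255779] [-0.48759499  0.74273713  5.17137923] 0.5742291032654444 11.7833
```

View pics/s3.png

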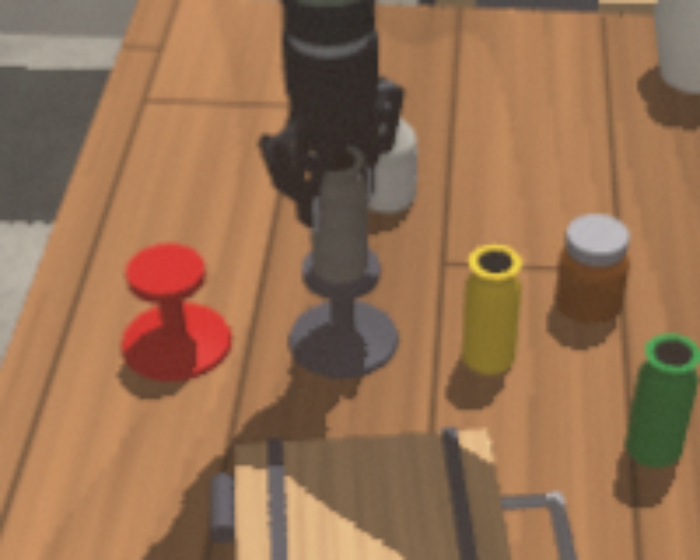

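```bash
cat >> h.py <<'E'
def tilt(yaw,a,flip=1): # tool z along box-x tilted down by a; closing axis in the vertical plane
    c,s=np.cos(yaw),np.sin(yaw)
    z=np.array([np.cos(a)*c,np.cos(a)*s,-np.sin(a)]);y=flip*np.array([np.sin(a)*c,np.sin(a)*s,np.cos(a)])
    return R.from_matrix(np.column_stack([np.cross(y,z),y,z])).as_rotvec()
E
python3 - <<'E'
from h import *
let_go(); p=get_state()["position"]
move_l([p[0],p[1],.30],.12)
fs=grab_frame("side")
for r in tip_of("side","vase")[:3]: print(r["score"],r["centre"],atz(fs,r["centre"],.09))
for r in tip_of("side","stand_top")[:3]: print(r["score"],r["centre"],atz(fs,r["centre"],.09))
for a in(.6,.8,1.0):
  for fl in(1,-1): print(a,fl,ik([.47,.103,.126],tilt(.175,a,fl)),ik([.56,.12,.31],tilt(.175,a,fl)))
movep([.42,.05,.34],down(.175))
look("w4.png",[("lid_bar",.126),("lid_hinge",.12),("box",0)])
for r in tip_of("side","lid_bar")[:1]: print(r)
s=get_state();print(s["clock"],s["q"])
E
```

```text
0.85 [346.7, 205.9] [ 0.39872055 -0.04004906  0.09      ]
0.83 [299.4, 183.6] [ 0.5307552  -0.11950321  0.09      ]
0.66 [257.5, 154.9] [ 0.66380522 -0.23937579  0.09      ]
0.87 [256.1, 153.5] [ 0.66879851 -0.24582855  0.09      ]
0.83 [203.2, 160.2] [ 0.82761495 -0.202624    0.09      ]
0.6 1 None [ 0.00884405 -0.18181761 -1.05330984 -0.26501344  0.13693182  1.47638611]
0.6 -1 None [ 0.00884405 -0.18181761 -1.05330984 -0.26501344  0.13693182 -1.66520655]
0.8 1 None [ 0.02713361 -0.15769308 -0.84202889  0.12114702  0.10282561  1.46434747]
0.8 -1 None [ 0.02713361 -0.15769308 -0.84202889  0.12114702  0.10282561 -1.67724518]
1.0 1 [ 0.00272235  0.03837172 -1.11332852 -0.1449409   0.0927552   1.42541132] [ 0.04455836 -0.07111883 -0.62624293  0.44874793  0.07033621  1.46085181]
1.0 -1 [ 0.00272235  0.03837172 -1.11332852 -0.1449409   0.0927552  -1.71618133] [ 0.04455836 -0.07111883 -0.62624293  0.44874793  0.07033621 -1.68074084]
lid_bar 0.91 [333. 146.] [0.4778 0.0998 0.126 ]
lid_hinge 0.96 [515. 149.] [0.7045 0.1373 0.12  ]
box 0.67 [403. 137.] [0.6112 0.1252 0.    ]
sil lid_bar 0.92 [442. 131.] [165. 139. 105.]
sil lid_bar 0.72 [365. 328.] [79. 76. 79.]
sil lid_hinge 0.96 [440. 130.] [165. 139. 105.]
sil box 0.61 [433. 131.] [158. 133. 100.]
{'centre': [321.8, 237.4], 'score': 0.76}
17.775 [-5.64681408e-02  3.12612399e-02 -2.78651859e-01  1.26090305e+00
 -2.27966700e-06  1.33932603e+00]
```

View pics/w4.png

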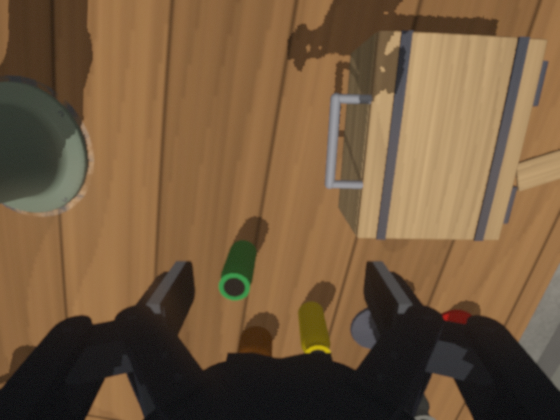

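```bash
python3 - <<'E'
from h import *
s=get_state();f=grab_frame("wrist");T=wristT(f,s)
e1,e2=atz(f,(336,97),.126,T),atz(f,(330,187),.126,T);print(e1,e2,(e1+e2)/2,np.linalg.norm(e1-e2),np.arctan2(-(e1-e2)[0],(e1-e2)[1]))
yaw=.17;b=np.array([.474,.102,.126]);u=np.array([np.cos(yaw),np.sin(yaw),0])
for a in(.8,.85,.9,.95,1.,1.05):
    z=R.from_rotvec(tilt(yaw,a)).as_matrix()[:,2]
    print(a,[ik(b+z*k,tilt(yaw,a)) for k in(.014,-.05,-.08)])
E
```

```text
[0.46917295 0.15430918 0.126     ] [0.48585976 0.05014272 0.126     ] [0.47751635 0.10222595 0.126     ] 0.10549455514957873 0.15884413751755067
0.8 [None, None, None]
0.85 [array([-0.01380407,  0.13303433, -1.25969082, -0.53431158,  0.12092016,
        1.4320292 ]), array([-0.04570298, -0.13237845, -1.26614368, -0.27215825,  0.141733  ,
        1.40764509]), array([-0.06489027, -0.26024707, -1.25421162, -0.13018498,  0.15421252,
        1.39290954])]
0.9 [array([-0.006938  ,  0.10925929, -1.20841305, -0.41002414,  0.10963292,
        1.43163661]), array([-0.03429473, -0.13589528, -1.20679464, -0.16069178,  0.12644681,
        1.40990541]), array([-0.05031456, -0.25028146, -1.19270559, -0.03054417,  0.13626584,
        1.39713749])]
0.95 [array([-3.23690749e-04,  9.61000871e-02, -1.15733972e+00, -2.96559725e-01,
        9.87565256e-02,  1.43179906e+00]), array([-0.02365568, -0.12996416, -1.14837841, -0.05951373,  0.1121786 ,
        1.41260747]), array([-0.03698141, -0.23286037, -1.13214735,  0.06088519,  0.11982631,
        1.40162088])]
1.0 [array([ 0.00602412,  0.09141977, -1.10641681, -0.19171404,  0.0883148 ,
        1.43245461]), array([-0.01375257, -0.11691422, -1.09061599,  0.03398991,  0.09888525,
        1.41566628]), array([-0.02478787, -0.2098686 , -1.0722405 ,  0.14627359,  0.10477164,
        1.40628341])]
1.05 [array([ 0.01209656,  0.09360461, -1.05560633, -0.09382486,  0.07832214,
        1.43354574]), array([-0.00454726, -0.09834771, -1.03331949,  0.121611  ,  0.08651722,
        1.41900991]), array([-0.01363543, -0.18258163, -1.01278483,  0.22708386,  0.09098448,
        1.41106418])]
```

```bash
python3 - <<'E'
from h import *
yaw=.165;a=.9;b=np.array([.474,.102,.126]);o=tilt(yaw,a)
z=R.from_rotvec(o).as_matrix()[:,2]
movep(b-z*.09,o)
f,T=look("w5.png",[("lid_bar",.126),("lid_hinge",.12)])
p=get_state();print(p["position"],b-z*.09,p["clock"])
E
```

```text
lid_bar 0.57 [279. 209.] [0.477  0.1024 0.126 ]
lid_hinge 0.83 [413. 174.] [0.7066 0.1394 0.12  ]
sil lid_bar 0.87 [354. 172.] [159. 135. 104.]
sil lid_hinge 0.65 [353. 172.] [158. 134. 104.]
[0.41968318 0.09269409 0.19708566] [0.41881493 0.09281092 0.19649942] 19.2167
```

View pics/w5.png

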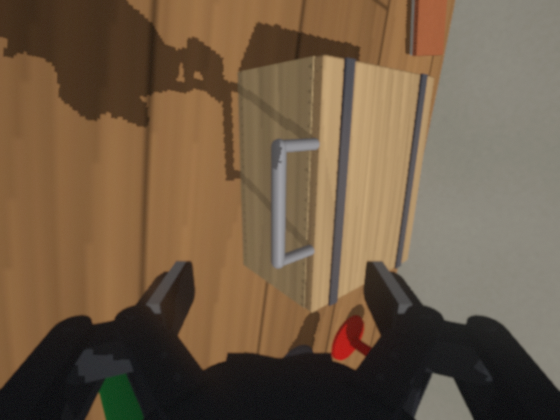

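```bash
python3 - <<'E'
from h import *
yaw=.165;a=.9;b=np.array([.476,.102,.126]);o=tilt(yaw,a)
z=R.from_rotvec(o).as_matrix()[:,2]
print(move_l(b+z*.013,.06,until_force=5)); s0=get_state();print(s0["position"],b+z*.013,s0["contact_force"])
grab(25)
s=get_state();print(s["finger_gap"],s["grasp_force"],s["contact_force"],s["position"],s["clock"])
f=grab_frame("wrist");save(f,"w6.png")
E
```

```text
False
[0.48399401 0.10331033 0.11610173] [0.48397118 0.10332731 0.11581675] [ 0.37396926  0.86421366 -0.00710279]
0.12400177246492515 25.36816030740738 [-1.02321235  0.44688544  0.35677694] [0.48346527 0.10328165 0.11544348] 21.7667
```

View pics/w6.png

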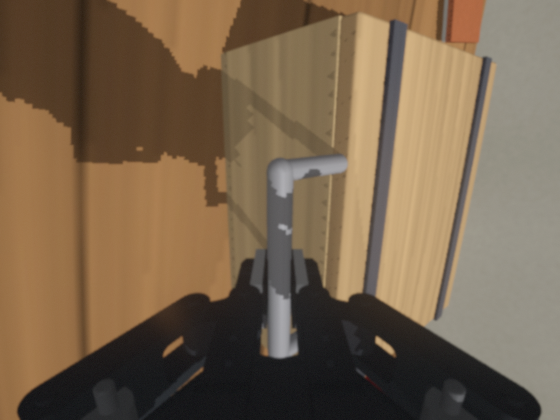

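```bash
cat > lid.py <<'E'
from h import *
yaw=.165;K=.013
z0=R.from_rotvec(tilt(yaw,.9)).as_matrix()[:,2]
u=np.array([np.cos(yaw),np.sin(yaw),0]);up=np.array([0,0,1.])
B0=np.array([.4835,.1033,.1158])-z0*K; B0[2]=.126
H=B0+u*.230; H[2]=.120
def pose(t):
    bar=H+u*(-.230*np.cos(t)+.006*np.sin(t))+up*(.230*np.sin(t)+.006*np.cos(t))
    o=tilt(yaw,.9+.4*t); return bar+R.from_rotvec(o).as_matrix()[:,2]*K,o
def est():
    s=get_state();bar=s["position"]-R.from_rotvec(s["eef_rot"]).as_matrix()[:,2]*K
    d=bar-H;return np.arctan2(d[2],-d@u)-.026
def go(ts,v=.06):
    for t in ts:
        p,o=pose(t);move_l(p,v,rot=o);s=get_state()
        print(round(t,2),round(est(),3),np.round(s["contact_force"],1),np.round(s["wrist_torque"],2),round(s["finger_gap"],3),round(s["grasp_force"],1),round(s["clock"],1))
        if np.linalg.norm(s["contact_force"])>25: print("FORCE");break
E
python3 - <<'E'
from lid import *
go([.08,.16,.26,.36])
f=grab_frame("wrist");save(f,"w7.png")
f=grab_frame("side");save(f,"s7.png")
for n in("lid_bar","lid_hinge"):
    for r in tip_of("side",n)[:1]:print(n,r,atz(f,r["centre"],H[2]+.23*np.sin(.36)+.006))
E
```

```text
0.08 0.08 [ 0.4 -1.2 -1.8] [-0.24  0.89 -0.13] 0.128 25.1 22.3
0.16 0.157 [-1.1 -0.6 -1.5] [-0.34  1.05 -0.22] 0.131 25.1 22.7
0.26 0.256 [-3.8 -2.  -0.8] [-0.48  1.26 -0.26] 0.128 25.1 23.2
0.36 0.354 [-4.9 -2.9  0.8] [-0.66  1.6  -0.27] 0.126 25.2 23.8
lid_bar {'centre': [317.8, 214.8], 'score': 0.81} [0.489744   0.10344484 0.20702307]
lid_hinge {'centre': [226.4, 244.9], 'score': 0.96} [0.68645186 0.20352406 0.20702307]
```

View pics/s7.png

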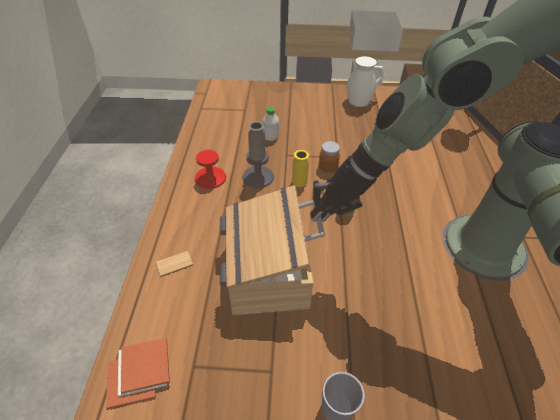

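```bash
python3 - <<'E'
from lid import *
go([.46,.56,.66,.75,.84,.93],.06)
sleep(.4); print(est())
go([.86,.78,.69],.04)
sleep(.5)
s=get_state();print(est(),s["contact_force"],s["grasp_force"],s["clock"])
f=grab_frame("side")
a=f["img"][100:320,180:400];cv2.imwrite("pics/s8.png",cv2.resize(cv2.cvtColor(a,cv2.COLOR_RGB2BGR),None,fx=2.7,fy=2.7))
for r in tip_of("side","lid_bar")[:2]:
    o,d=ray(f,r["centre"]);n=np.array([-u[1],u[0],0]);P=o+d*((H-o)@n)/(d@n);q=P-H
    print(r["score"],P,"angle",np.arctan2(q[2],-q@u)-.026,np.linalg.norm(q))
E
```

```text
0.46 0.454 [-8.2 -3.2  2.8] [-0.67  1.76 -0.25] 0.126 25.5 24.5
0.56 0.558 [-9.1 -3.8  4.6] [-0.67  1.67 -0.24] 0.131 25.8 25.0
0.66 0.663 [-6.6 -3.7  4.9] [-0.64  1.42 -0.27] 0.13 25.9 25.5
0.75 0.755 [-3.9 -3.5  3.2] [-0.67  1.01 -0.28] 0.127 25.8 26.0
0.84 0.842 [-1.  -4.8  1.4] [-0.92  0.45 -0.46] 0.128 25.7 26.5
0.93 0.928 [-1.7 -5.8  2. ] [-1.21  0.58 -0.43] 0.127 25.8 27.0
0.9264734124061982
0.86 0.856 [ 0.6 -5.6  0.7] [-1.14  0.24 -0.44] 0.131 25.6 28.0
0.78 0.779 [ 0.5 -5.3  1.7] [-0.91 -0.01 -0.37] 0.127 25.6 28.6
0.69 0.688 [-0.7 -4.5  2.1] [-0.9   0.16 -0.49] 0.126 25.5 29.2
0.6895576771731607 [-0.514528   -4.54578177  1.06774916] 25.569430589675903 29.7167
0.8 [0.53085113 0.11118462 0.2789368 ] angle 0.714426096685237 0.23560066863720872
0.28 [ 0.2394785   0.06266704 -1.35309877] angle -1.2883816368549743 1.5460474981118195
```

View pics/s8.png

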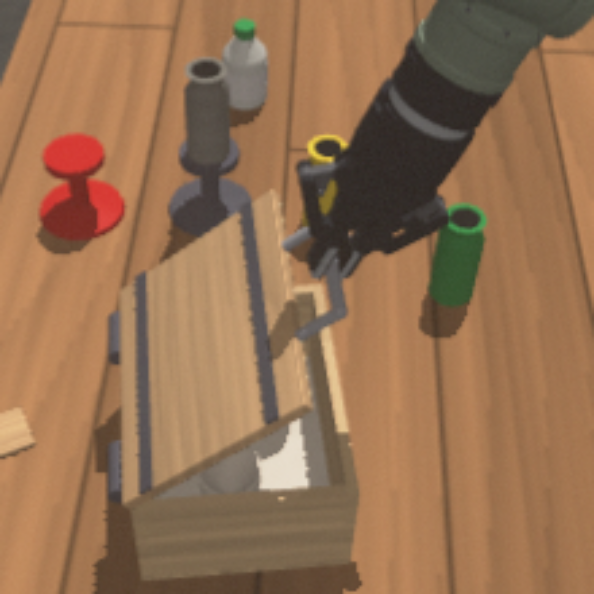

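```bash
python3 -c "
from h import *
print(sign_off())"
```

```text
the job is handed in; nothing more can be done
None
```

The job is handed in; it returned no verdict. The grey vase was left standing free on the iron stand, about 6 mm from the head's centre by the side camera. The lid was raised to about 0.93 rad, eased back, and is still held at about 0.69 rad (0.71 by the camera). The arm kept clear of the jar, can and bottle, though I did not measure their final positions.

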